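Feel for the hidden release of the stirrer's drawer

ROBOT

A 6-joint arm with a two-finger parallel gripper is mounted at the origin on the work surface. World frame = base frame: x ahead of the robot, y to its left, z up, the work surface at z = 0. Lengths are in m, angles in degrees, forces in N, time in s.
With the tool pointing down it reaches from about 0.25 to 0.725 m from the base axis. Payload 9.7 kg.
Tool frame: the origin (TCP) lies between the finger pads; the fingertips stand 11 mm ahead of it and the grasp point (between the pads) lies 8 mm behind it; z points along the fingers, x is the direction in which the jaws open and shut, and the axes are right-handed (so a half turn about z gives the same grasp; the last joint's range is limited). The gripper opens to 85 mm and grips with 20 to 120 N. Pads are 22 mm wide; open, the fingers measure 114 mm over their backs; the gripper's body (76 mm by 85 mm) begins 54 mm behind the grasp point. The pads swing forward as they close: fully open they stand 13 mm farther back than shut.
Start: joints at [0, 4.979, 10.078, 95.1, 0, 90], TCP at [0.55, -0, 0.242] pointing down, gripper open.
Joint ranges: [-179.16, 179.16], [-48.56, 103.87], [-65.8, 70.77], [-126.05, 130.52], [-82.76, 87.17], [-180, 180]. Speed limits (degrees/s): [127.2, 127.2, 147.25, 180, 180, 180].

INTERFACE

Orientations are given as [roll, pitch, yaw] about the fixed x, y, z axes, in that order (R = Rz(yaw) Ry(pitch) Rx(roll)).
In Python, from workcell import get_obs, camera, job_done gives the robot as it stands.
- The arm moves only by the tool arm_command, never from a script. Its argument "increments" is a list of rows, each a list of 2 entries, a list of its own where there are three numbers: the shift along the tool's x, y, z in units of 25 mm (1.0 is 25 mm), then the turn about the tool's z in units of 6 degrees (1.0 is 6 degrees). In form: [[[dx, dy, dz], roll], ...]. A call has 1 to 5 rows; each row is the pose to reach, as a shift and turn from the pose measured when the call began, along the tool's axes at that moment; what a row does not reach only later rows make up. A row lasts 1/10 s, in which the tool goes at most 50 mm and 8.59 degrees, less where a joint would pass 70% of its speed; a pose out of reach is approached as far as the arm can. A call with a gripper value outside its range is refused whole. "claw" is the closure, from -1 (fully open) to 1 (shut), so that 0 is half open, set as the call begins (left out, the last holds). The fingers move at their own pace and stop on an object; "force" is the grip in N (left out, the last holds). Time passes only in rows, so rows that repeat a pose let the fingers close. It gives the time, the measured TCP pose, the force and the opening at its end, in the units of the state.
- get_obs(): the state, without advancing time (a new reading comes with each control period).
- camera(name): name is "scene" or "side" or "wrist"; returns a dict with "frame" (480x640x3 uint8, red, green, blue), "range_z" (480x640 float32, m along the optical axis (not along the pixel's ray), 0 where there is no reading), "K" (3x3 intrinsics, pixels), "R" (3x3) and "t" (3): a world point X has camera coordinates R X + t; the wrist camera has in their place "hand_eye" (4x4, takes a point from camera to tool coordinates, whose origin is the TCP and whose axes are the tool frame's). Camera axes: x right, y down, z forward; pixel columns grow to the right and rows downward; lengths in m; the calibration is good to about 2 mm. A picture is of the moment at which its call begins: read the wrist's pose just before it.
- job_done(): hands the job in, once; it reports no verdict.
The state is a dict: "time": time; "q": joint angles; "qd": joint speeds; "joint_efforts": joint torques, N m; "ee_pos": TCP position; "tcp_rot": TCP orientation; "wrist_force": force on the tool from outside, world axes, zero at the start; "torque": the same for the moment, N m; "opening": finger opening in m.
Only numpy, scipy, OpenCV 4.12 (cv2) and the standard library are available. Lean on these libraries where they do the work, as an engineer would, in place of code of your own. Each camera call takes 0.05 s, during which the arm holds its last target.

TASK

The accessory drawer of the low blue-grey bench stirrer is latched, and its release key lies in a notch hidden somewhere along the dark grey ridge on top. Put a closed fingertip on the orange dot at one end of the ridge, slide it gently along the ridge towards the white dot until it reaches the notch, then press the key inside fully down so that the drawer pops open, and draw back. Do not pick up or shift anything that stands around or on the stirrer.

Things in the scene. Friction and masses are not known exactly. Their poses are not given: they have to be found in the camera images.
- unit: low blue-grey bench stirrer, fixed; 240 (x) by 320 (y) by 70 mm high, its front looking to its own -x (towards the robot). Origin: centre of its underside, on the table. Its flat deck is at z = 70 mm; on it stand the dark grey ridge (centred on x = -95 mm) and, from x = -20 to +110 mm, a steel platform with its top at z = 82 mm
- ridge_mid (a point): middle of the ridge at deck height (70 mm up). The rigid dark grey ridge, 20 to 22 mm thick, runs 155 mm each way along the stirrer's y. Its top is 25 mm above this point in the two end parts (over 70 mm from here) and 24 mm in the middle part, where the notch is
- ridge_top (a point): middle of the ridge, at its top, 24 mm above the deck. One notch, 36 mm long, is cut right across the ridge with upright rigid walls; its centre lies anywhere up to 35 mm either way along y from here. Its place is not reported: it must be felt, or seen. Closed fingers go in only with their narrow side along the ridge
- dot_orange: flat orange dot, 14 mm across, painted on the ridge's top at one end (y = +105 or -105 mm of the stirrer): the start of the sweep. Origin: its centre, at the height of the ridge's top there
- dot_white: the same in white, at the other end of the ridge
- key (a joint): travel of the dark release key, m: 0 up (latched), 0.007 fully down. The key, 18 mm wide, fills the floor of the notch from wall to wall; its top is 8 mm below point ridge_top when up, 15 mm when down. It yields downwards under about 4 to 6 N, stays where it is pushed and does not spring back
- drawer (a joint): how far the handleless cream-fronted drawer in the stirrer's front has come out, m: 0 shut, 0.028 open. It is geared to the key and comes out 4 mm for each mm the key goes down; it stays out. Its top lies 15 mm below the deck
- cap: loose blue screw cap, 44 mm across, 22 mm high, on the steel platform. Origin: centre of its underside. Leave alone
- dish: loose clear round dish with lid, 92 mm across, 16 mm high, on the steel platform. Origin: centre of its underside. Leave alone
- bottle: loose glass bottle with blue cap, 70 mm across, 140 mm high. Origin: centre of its underside. Leave alone
- beaker: loose glass beaker, 68 mm across, 90 mm high. Origin: centre of its underside. Leave alone
- pear1: pear standing upright, 70 mm across, 105 mm high with its stalk. Origin: centre of its underside. Leave alone
- pear2: a second pear, the same
- cylinder: loose measuring cylinder on a 60 mm square blue foot, 28 mm across, 160 mm high. Origin: centre of its underside. Leave alone
- spatula: loose steel spatula lying on the table, 180 mm long, with a wooden handle. Leave alone

How it is judged:
By the outcome, as a careful person would: the job done as asked, in the order asked, and still so for the second after the job is handed in, with the robot touching nothing.
It also fails if it takes over 58 s, if anything falls off the work surface, if the arm or the gripper's body presses on something with over 40 N, if the wrist force passes 120 N, or if a joint passes its speed limit or range.

## Working session

There is one attempt and no reset: what is moved stays moved. The work goes in short steps, Python scripts to look and compute and a tool call to move; the robot and the scene stay as the last step left them, time stands still between calls to the robot, and variables do not carry over. Pictures are saved under pics/ and viewed, and the job is handed in when it is done.

Besides the shell and the picture viewer there is one more tool, called after "Emit:" in YAML: its name, and indented under it one key for each argument. arm_command: Moves the arm, as the interface text tells. Its arguments: {"type":"object","properties":{"increments":{"type":"array"},"claw":{"type":"number"},"force":{"type":"number"}},"required":["increments"]}

```bash
mkdir -p pics; ls; python3 - <<'E'
from workcell import get_obs,camera
import cv2,numpy as np
o=get_obs();print(o)
for n in("scene","side","wrist"):
    c=camera(n);cv2.imwrite(f"pics/{n}0.png",c["frame"][:,:,::-1]);np.savez(f"{n}0.npz",**c)
    print(n,[ (k,np.round(c[k],3).tolist()) for k in c if k not in("frame","range_z")])
E
```

```text
pics
{'time': 0.0, 'q': array([ 6.13355722e-04,  5.01222007e+00,  1.00323899e+01,  9.50996263e+01,
       -1.32655366e-04,  9.00006454e+01]), 'qd': array([-0.07149658, -0.01248745, -0.06881741, -0.10450499,  0.14243681,
       -0.06994121]), 'joint_efforts': array([ 7.68234549e-04, -5.20392072e+01,  4.64802504e+01,  1.63646933e-02,
        2.23589603e-05, -6.77332673e-05]), 'ee_pos': array([5.49774174e-01, 5.25098999e-06, 2.41553830e-01]), 'tcp_rot': array([ 1.79999866e+02,  7.94564923e-02, -3.20869116e-05]), 'wrist_force': array([-0.68495792, -0.01367967, -0.75041469]), 'torque': array([-0.03583607, -0.01370516, -0.0049838 ]), 'opening': 0.08576177338418572}
scene [('K', [[441.012, 0.0, 316.716], [0.0, 441.012, 241.912], [0.0, 0.0, 1.0]]), ('R', [[0.084, 0.996, -0.008], [0.781, -0.07, -0.62], [-0.619, 0.046, -0.784]]), ('t', [-0.04, -0.372, 1.419])]
side [('K', [[612.242, 0.0, 315.964], [0.0, 612.242, 236.406], [0.0, 0.0, 1.0]]), ('R', [[-0.93, -0.368, 0.01], [-0.2, 0.484, -0.852], [0.308, -0.794, -0.524]]), ('t', [0.521, 0.174, 1.297])]
wrist [('K', [[340.35, 0.0, 320.122], [0.0, 340.35, 241.905], [0.0, 0.0, 1.0]]), ('hand_eye', [[1.0, 0.001, 0.001, 0.001], [-0.001, 0.954, 0.301, -0.077], [-0.001, -0.301, 0.954, -0.132], [0.0, 0.0, 0.0, 1.0]])]
```

View pics/scene0.png

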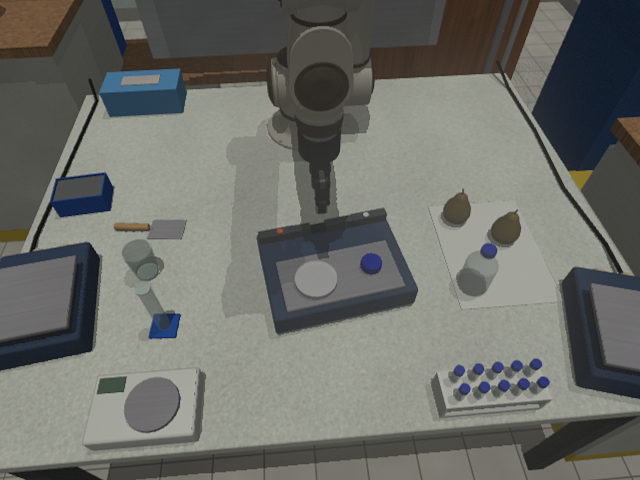

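View pics/side0.png

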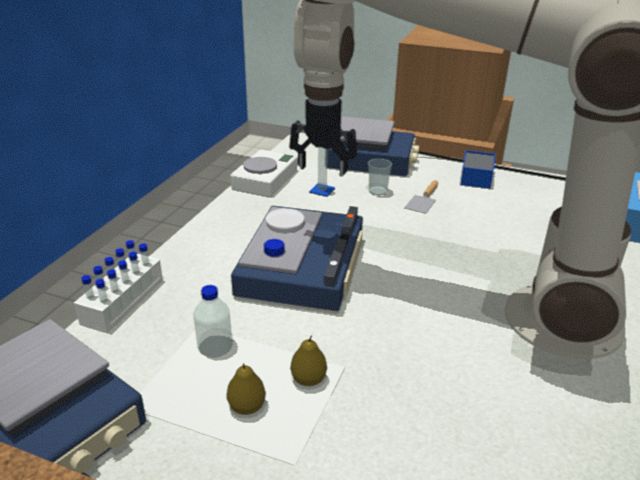

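View pics/wrist0.png

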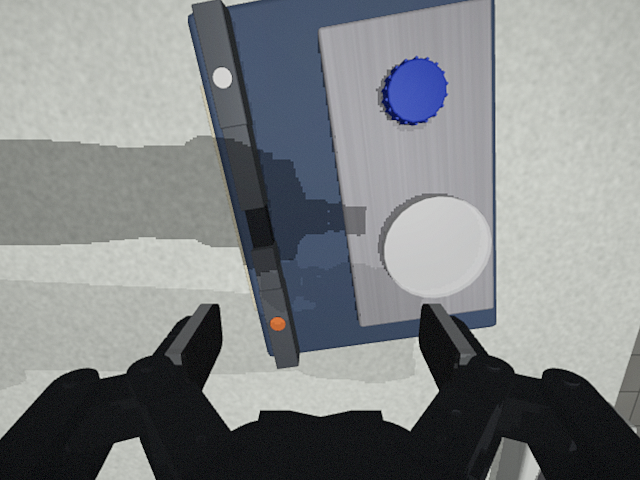

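The wrist view shows the orange dot at (278,324), the white dot at (222,78) and a dark notch near (258,228). Next I measure them.

```bash
cat > h.py <<'E'
import numpy as np,cv2
from scipy.spatial.transform import Rotation as Ro
def world(c,pos,rot,uv,z=None):
    K=c["K"];H=c["hand_eye"];R=Ro.from_euler('xyz',rot,degrees=True).as_matrix()
    d=np.linalg.inv(K)@[uv[0],uv[1],1]
    dw=R@H[:3,:3]@d; o=R@H[:3,3]+pos
    if z is None: s=c["range_z"][int(round(uv[1])),int(round(uv[0]))]
    else: s=(z-o[2])/dw[2]
    return o+s*dw
def worlds(c,uv,z=None):
    K=c["K"];R=c["R"];d=R.T@np.linalg.inv(K)@[uv[0],uv[1],1];o=-R.T@c["t"]
    s=c["range_z"][int(round(uv[1])),int(round(uv[0]))] if z is None else (z-o[2])/d[2]
    return o+s*d
def blob(f,kind):
    h=cv2.cvtColor(f,cv2.COLOR_RGB2HSV)
    return h
E
python3 - <<'E'
from h import *
c=dict(np.load("wrist0.npz"));pos=[.549774,0,.241554];rot=[180,.0795,0]
f=c["frame"].astype(int)
o=(f[...,0]>150)&(f[...,2]<90);ys,xs=np.nonzero(o);print("or",xs.mean(),ys.mean(),len(xs));po=(xs.mean(),ys.mean())
s=f[60:96,205:240].min(2)>140;ys,xs=np.nonzero(s);pw=(xs.mean()+205,ys.mean()+60);print("wh",pw,len(xs))
A=world(c,pos,rot,po);B=world(c,pos,rot,pw);print(A,B,np.linalg.norm(A-B))
A=world(c,pos,rot,po,.095);B=world(c,pos,rot,pw,.095);print(A,B,np.linalg.norm(A-B))
yaw=np.degrees(np.arctan2(*(B-A)[[1,0]]));print("ridge dir",yaw)
# profile along line
for k in np.arange(-.14,.141,.005):
    m=(A+B)/2;u=(B-A)/np.linalg.norm(B-A);P=m+u*k
    R=Ro.from_euler('xyz',rot,degrees=True).as_matrix();H=c["hand_eye"]
    q=H[:3,:3].T@(R.T@(P-pos)-H[:3,3]);q=c["K"]@q/q[2]
    print(round(k*1000),q[:2].round(),f[int(q[1]),int(q[0])] if q[1]<480 else '', world(c,pos,rot,q[:2])[2].round(4))
s=dict(np.load("scene0.npz"))
for uv in((280,231),(366,214)): print(worlds(s,uv),worlds(s,uv,.095))
big=cv2.resize(c["frame"][60:360,180:320],None,fx=4,fy=2*2)[:,:,::-1]
big=cv2.resize(c["frame"][170:350,200:320],None,fx=3.3,fy=3.3)[:,:,::-1];cv2.imwrite("pics/z.png",np.clip(big.astype(int)*2,0,255))
E
```

```text
or 277.2469879518072 323.3734939759036 166
wh (np.float64(221.9542682926829), np.float64(77.3689024390244)) 328
[ 0.51161961 -0.09011572  0.09527793] [0.47831076 0.11713324 0.09590165] 0.20990950481647525
[ 0.51158003 -0.09028249  0.095     ] [0.47807381 0.11726459 0.095     ] 0.21023429194885854
ridge dir 99.17065851582895
-140 [284. 355.] [74 77 82] 0.094
-135 [283. 351.] [76 78 82] 0.0951
-130 [282. 346.] [72 75 82] 0.0942
-125 [281. 342.] [76 81 86] 0.0945
-120 [280. 337.] [73 77 82] 0.0949
-115 [279. 333.] [69 75 82] 0.0942
-110 [278. 328.] [193 106  55] 0.0949
-105 [277. 323.] [211 119  64] 0.0952
-100 [276. 319.] [221 124  64] 0.0955
-95 [275. 314.] [85 89 93] 0.0952
-90 [274. 309.] [81 83 89] 0.095
-85 [273. 304.] [79 82 87] 0.0956
-80 [272. 299.] [76 79 84] 0.0946
-75 [271. 294.] [77 81 85] 0.0955
-70 [270. 289.] [66 69 74] 0.0948
-65 [268. 284.] [78 82 87] 0.0936
-60 [267. 279.] [81 82 88] 0.0945
-55 [266. 274.] [78 83 88] 0.094
-50 [265. 269.] [54 54 61] 0.0938
-45 [264. 264.] [54 56 60] 0.0929
-40 [263. 258.] [51 53 57] 0.3733
-35 [261. 253.] [55 58 61] 0.0931
-30 [260. 2
[... 764 characters left out ...]
[228. 106.] [ 94  99 104] 0.0955
90 [227.  99.] [ 94  97 104] 0.0947
95 [225.  92.] [ 95  97 104] 0.0954
100 [224.  85.] [210 209 208] 0.0952
105 [222.  78.] [210 210 208] 0.0962
110 [220.  70.] [210 209 208] 0.0956
115 [219.  63.] [ 93  99 102] 0.0959
120 [217.  55.] [ 91  96 101] 0.0959
125 [215.  48.] [ 92  96 101] 0.096
130 [214.  40.] [ 93  97 102] 0.0958
135 [212.  32.] [ 90  95 100] 0.0944
140 [210.  24.] [ 92  94 100] 0.0948
[ 0.51564945 -0.08795456  0.09973404] [ 0.51167583 -0.08817093  0.095     ]
[0.47966935 0.11793804 0.09768001] [0.47730271 0.11851977 0.095     ][ WARN:0@0.364] global loadsave.cpp:1063 imwrite_ Unsupported depth image for selected encoder is fallbacked to CV_8U.
```

View pics/z.png

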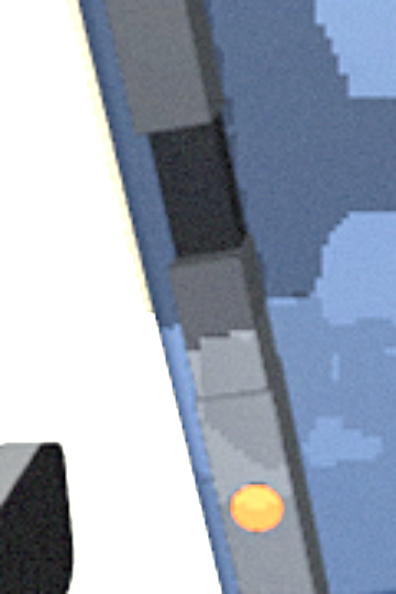

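Two cameras agree on the dots to within about 2 mm, and they measure 210 mm apart as specified. The notch shows at -32 to +4 mm from the middle, on the orange side, with its floor 8 mm down. I'll close the gripper while moving above the orange dot, then look at the fingers.

Emit:
arm_command:
  increments:
    - [[-0.4, 0.9, 0], -0.4]
    - [[-0.8, 1.8, 0], -0.8]
    - [[-1.2, 2.7, 0], -1.2]
    - [[-1.53, 3.6, 0], -1.53]
    - [[-1.53, 3.6, 0], -1.53]
  claw: 1
  force: 60

```text
time: 0.65
ee_pos: [0.5107, -0.0918, 0.2418]
tcp_rot: [180.0, 0.1, 9.1]
wrist_force: [1.0, 0.3, -0.0]
opening: 0.012
```

Emit:
arm_command:
  increments:
    - [[0, 0, 0], 0]
    - [[0, 0, 0], 0]
    - [[0, 0, 0], 0]
    - [[0, 0, 0], 0]
    - [[0, 0, 0], 0]

```text
time: 1.15
ee_pos: [0.5109, -0.0914, 0.2417]
tcp_rot: [180.0, 0.1, 9.1]
wrist_force: [-0.1, 0.0, -0.1]
opening: -0.0004
```

```bash
python3 - <<'E'
from workcell import get_obs,camera
from h import *
o=get_obs();print({k:np.round(o[k],4) for k in("time","ee_pos","tcp_rot","wrist_force","opening")})
for n in("scene","side","wrist"):
    c=camera(n);cv2.imwrite(f"pics/{n}1.png",c["frame"][:,:,::-1]);np.savez(f"{n}1.npz",**c,pos=o["ee_pos"],rot=o["tcp_rot"])
s=dict(np.load("side1.npz"));q=s["R"]@(o["ee_pos"])+s["t"];q=s["K"]@q/q[2];print(q)
x,y=int(q[0]),int(q[1]);print(y-70)
cv2.imwrite("pics/side1z.png",cv2.resize(s["frame"][max(0,y-70):y+80,x-80:x+80],None,fx=4,fy=4)[:,:,::-1])
E
```

```text
{'time': np.float64(1.15), 'ee_pos': array([ 0.5109, -0.0914,  0.2417]), 'tcp_rot': array([1.799932e+02, 8.660000e-02, 9.130400e+00]), 'wrist_force': array([-0.0784,  0.0154, -0.087 ]), 'opening': np.float64(-0.0004)}
[351.70346951 158.37153291   1.        ]
88
```

View pics/side1z.png

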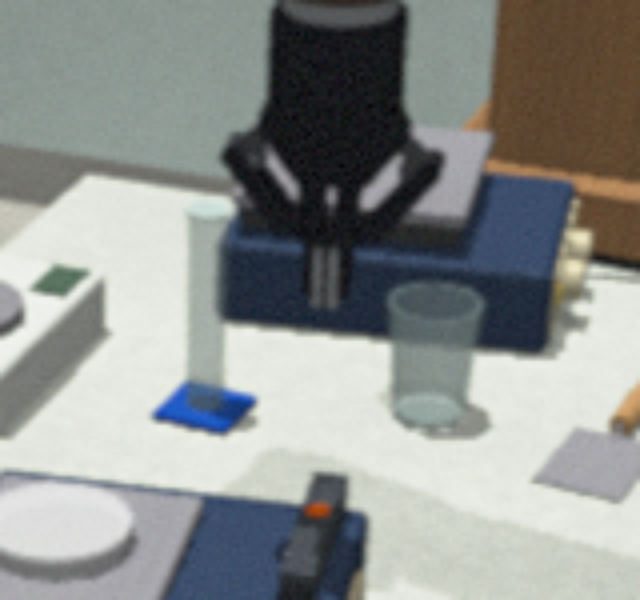

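View pics/wrist1.png

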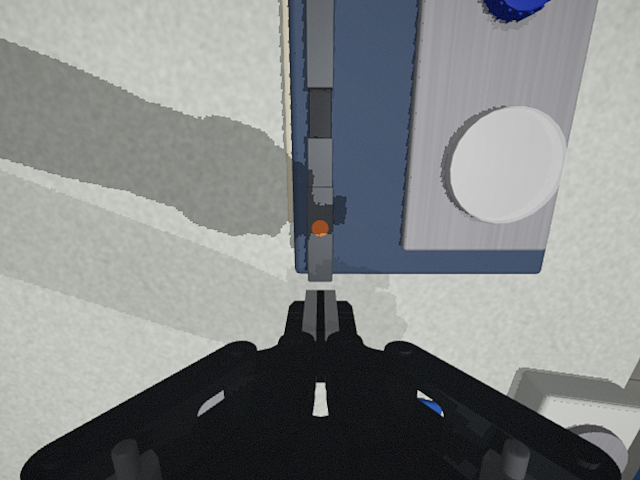

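The ridge now runs vertically in the wrist view, with the orange dot at (320,228), the notch at rows 88-137 and the fingertips at row 290. Next I measure the closed finger cross-section from depth.

```bash
python3 - <<'E'
from h import *
P=[]
for n in("scene","side","wrist"):
    c=dict(np.load(n+"1.npz"));pos=c["pos"];R=Ro.from_euler('xyz',c["rot"],degrees=True).as_matrix()
    v,u=np.nonzero(c["range_z"]>0);z=c["range_z"][v,u]
    X=np.linalg.inv(c["K"])@np.stack([u*z,v*z,z])
    if n=="wrist": T=(c["hand_eye"][:3,:3]@X).T+c["hand_eye"][:3,3]
    else: T=((c["R"].T@(X-c["t"][:,None])).T-pos)@R
    k=(abs(T[:,:2])<.07).all(1)&(T[:,2]>-.08)&(T[:,2]<.025)
    T=T[k]*1000
    print(n,len(T))
    for a in range(-60,21,5):
        S=T[(T[:,2]>=a)&(T[:,2]<a+5)]
        if len(S):print(a,len(S),np.percentile(S[:,0],[2,98]).round(1),np.percentile(S[:,1],[2,98]).round(1))
E
```

```text
scene 307
-60 27 [ 1.4 47.9] [-14.5  16.8]
-55 23 [12.5 42.6] [-13.7  16.1]
-50 4 [14.2 40.1] [ 9.6 12.6]
-45 7 [16.1 35.3] [-10.3  13.3]
-40 17 [ 6.5 32.6] [-6.6 13.5]
-35 2 [ 3.  13.9] [12.2 12.2]
-20 15 [10.3 14.1] [-6.3  6.8]
-15 17 [ 4.4 13.9] [-9.8 10.7]
-10 19 [ 4.9 13.8] [-8.4 11.2]
-5 18 [ 5.7 12.9] [-9.2  9.8]
0 12 [-0.1 12.3] [-10.8  10.8]
5 9 [4.1 8.8] [-10.2  10. ]
10 3 [3.8 5.7] [-8.3  2.1]
side 967
-60 76 [-47.4  45.2] [-22.6   8.3]
-55 60 [-43.3  42.8] [-19.   10.8]
-50 69 [-38.4  37.6] [-15.9  12.4]
-45 85 [-35.   33.9] [-17.2   9.8]
-40 59 [-30.3  30.1] [-18.2   6.6]
-35 49 [-28.   28.6] [-16.9   6.3]
-30 20 [-17.1  20.2] [-19.1   9.5]
-25 29 [-14.1  12.6] [-15.5   6.6]
-20 27 [-14.   12.7] [-14.5  -1. ]
-15 28 [-13.5  12.3] [-16.7  -1.5]
-10 24 [-14.   11.2] [-15.2  -0. ]
-5 27 [-13.8  12.3] [-14.8   5.9]
0 24 [-13.   12.2] [-16.5  -1.5]
5 12 [-6.4 10.4] [-19.1  -5.7]
10 1 [-6.7 -6.7] [-5.7 -5.7]
wrist 54244
-60 4493 [-44.5  47.2] [-17.1   8.2]
-55 2946 [-41.1  43.9] [-16.2   8.7]
-50 4676 [-36.1  39.2] [-12.3   8.6]
-45 3364 [-33.8  36.6] [-13.2   8.5]
-40 2125 [-29.6  32.5] [-13.4   8.5]
-35 836 [-23.8  24.5] [-13.5   4.3]
-30 767 [-8.2 11. ] [-12.   10.2]
-25 284 [-11.3  14.1] [-11.3  -6.6]
-20 493 [-11.5  14.6] [-11.1  -6.1]
-15 405 [-11.5  14.6] [-11.1  -6.1]
-10 402 [-11.5  14.8] [-11.2  -6. ]
-5 347 [-11.5  14.6] [-11.1  -6.2]
0 286 [-10.8  13.6] [-11.2  -6.2]
5 69 [-4.9  8. ] [-11. -10.]
```

The closed fingers measure 22 mm along tool y and 27 mm along tool x (16 mm at the very tip). The narrow side is already along the ridge. I refine the dot and notch positions from this view, then descend.

```bash
python3 - <<'E'
from h import *
c=dict(np.load("wrist1.npz"));pos=c["pos"];rot=c["rot"];R=Ro.from_euler('xyz',rot,degrees=True).as_matrix()
f=c["frame"].astype(int)
o=(f[...,0]>1.8*f[...,2])&(f[...,0]>90);o[:200]=0;o[260:]=0;ys,xs=np.nonzero(o);print(xs.mean(),ys.mean(),len(xs))
for uv,z in(((xs.mean(),ys.mean()),.095),((319,88),.094),((319,137.5),.094),((319,112),.086)):
    W=world(c,pos,rot,uv,z);print(uv,W,"tool mm",(R.T@(W-pos)*1000).round(1))
print(f[70:160:1,319].sum(1))
E
```

```text
319.7351598173516 227.6164383561644 219
(np.float64(319.7351598173516), np.float64(227.6164383561644)) [ 0.51174733 -0.08991564  0.095     ] tool mm [  1.3  -1.4 146.7]
(319, 88) [0.49388718 0.01720197 0.094     ] tool mm [   0.7 -110.   147.7]
(319, 137.5) [ 0.49954866 -0.01800261  0.094     ] tool mm [  0.7 -74.3 147.7]
(319, 112) [0.49647263 0.00095493 0.086     ] tool mm [  0.7 -93.5 155.7]
[338 340 341 340 348 347 345 343 344 350 344 344 354 348 353 356 330 227
 105 133 179 193 194 185 200 193 196 197 195 195 193 202 202 195 195 202
 201 197 193 189 200 201 200 200 201 194 194 201 202 198 197 198 205 193
 196 201 204 207 200 205 192 197 198 199 199 202 207 127 245 348 355 355
 347 359 352 357 353 354 350 348 350 349 342 350 345 351 346 342 345 349]
```

Emit:
arm_command:
  increments:
    - [[0, 0, 1], 0]
    - [[0, 0, 2], 0]
    - [[0, 0, 3], 0]
    - [[0, 0, 4], 0]
    - [[0, 0, 4.6], 0]

```text
time: 1.8
ee_pos: [0.51, -0.0916, 0.1248]
tcp_rot: [-180.0, 0.2, 9.1]
wrist_force: [0.7, -0.2, 0.2]
opening: 0.0001
```

Emit:
arm_command:
  increments:
    - [[0.05, -0.05, 0.2], 0]
    - [[0.07, -0.06, 0.4], 0]
    - [[0.07, -0.06, 0.5], 0]
    - [[0.07, -0.06, 0.54], 0]
    - [[0.07, -0.06, 0.54], 0]

```text
time: 2.3
ee_pos: [0.5117, -0.0899, 0.1119]
tcp_rot: [-180.0, 0.1, 9.1]
wrist_force: [-0.3, -0.1, 0.4]
opening: 0.0005
```

Emit:
arm_command:
  increments:
    - [[0, 0, 0.03], 0]
    - [[0, 0, 0.06], 0]
    - [[0, 0, 0.06], 0]

```text
time: 2.6
ee_pos: [0.5118, -0.0899, 0.1105]
tcp_rot: [-180.0, 0.1, 9.1]
wrist_force: [0.3, -0.3, 0.0]
opening: -0.0003
```

Emit:
arm_command:
  increments:
    - [[0, 0, 0.03], 0]
    - [[0, 0, 0.06], 0]
    - [[0, 0, 0.06], 0]

```text
time: 2.9
ee_pos: [0.5117, -0.0899, 0.1088]
tcp_rot: [-180.0, 0.1, 9.1]
wrist_force: [-0.2, -0.3, -0.5]
opening: 0.0001
```

Emit:
arm_command:
  increments:
    - [[0, 0, 0.03], 0]
    - [[0, 0, 0.05], 0]
    - [[0, 0, 0.05], 0]

```text
time: 3.2
ee_pos: [0.5117, -0.0899, 0.1075]
tcp_rot: [-180.0, 0.1, 9.1]
wrist_force: [0.4, -0.6, 1.1]
opening: 0.0002
```

Emit:
arm_command:
  increments:
    - [[0, 0, 0.02], 0]
    - [[0, 0, 0.03], 0]
    - [[0, 0, 0.03], 0]

```text
time: 3.5
ee_pos: [0.5117, -0.0898, 0.1067]
tcp_rot: [-180.0, 0.1, 9.1]
wrist_force: [-0.8, -0.4, 0.5]
opening: 0.0001
```

Emit:
arm_command:
  increments:
    - [[0, 0, 0.02], 0]
    - [[0, 0, 0.03], 0]
    - [[0, 0, 0.03], 0]

```text
time: 3.8
ee_pos: [0.5117, -0.0899, 0.1061]
tcp_rot: [-180.0, 0.1, 9.1]
wrist_force: [-1.1, 0.7, 1.0]
opening: -0.0004
```

Emit:
arm_command:
  increments:
    - [[0, 0, 0.02], 0]
    - [[0, 0, 0.03], 0]
    - [[0, 0, 0.03], 0]

```text
time: 4.1
ee_pos: [0.5117, -0.0898, 0.1061]
tcp_rot: [-180.0, 0.1, 9.1]
wrist_force: [-3.5, 0.4, 7.4]
opening: 0.0001
```

Contact at TCP z = 0.106 with 7.4 N, on the orange dot. Now I slide along tool -y.

Emit:
arm_command:
  increments:
    - [[0, -0.12, 0.02], 0]
    - [[0, -0.28, 0.02], 0]
    - [[0, -0.44, 0.02], 0]
    - [[0, -0.6, 0.02], 0]
    - [[0, -0.76, 0.02], 0]

```text
time: 4.6
ee_pos: [0.5091, -0.0712, 0.1061]
tcp_rot: [179.9, 0.0, 9.1]
wrist_force: [0.8, -3.8, 5.7]
opening: -0.0
```

Emit:
arm_command:
  increments:
    - [[0, -0.16, 0.02], 0]
    - [[0, -0.32, 0.02], 0]
    - [[0, -0.48, 0.02], 0]
    - [[0, -0.64, 0.02], 0]
    - [[0, -0.8, 0.02], 0]

```text
time: 5.1
ee_pos: [0.5063, -0.0514, 0.106]
tcp_rot: [179.9, -0.0, 9.1]
wrist_force: [0.7, -3.6, 4.1]
opening: -0.0002
```

Emit:
arm_command:
  increments:
    - [[0, -0.16, 0.03], 0]
    - [[0, -0.32, 0.03], 0]
    - [[0, -0.48, 0.03], 0]
    - [[0, -0.64, 0.03], 0]

```text
time: 5.5
ee_pos: [0.5036, -0.0352, 0.1051]
tcp_rot: [179.9, 0.0, 9.1]
wrist_force: [1.0, -0.9, 1.9]
opening: 0.0001
```

Emit:
arm_command:
  increments:
    - [[0, -0.16, 0.04], 0]
    - [[0, -0.32, 0.04], 0]
    - [[0, -0.48, 0.04], 0]
    - [[0, -0.64, 0.04], 0]
    - [[0, -0.8, 0.04], 0]

```text
time: 6.0
ee_pos: [0.5011, -0.0158, 0.105]
tcp_rot: [179.8, -0.1, 9.1]
wrist_force: [0.4, -6.7, 7.4]
opening: 0.0
```

Emit:
arm_command:
  increments:
    - [[0, -0.12, 0.03], 0]
    - [[0, -0.24, 0.04], 0]
    - [[0, -0.36, 0.06], 0]
    - [[0, -0.48, 0.06], 0]

```text
time: 6.4
ee_pos: [0.4988, -0.0034, 0.1029]
tcp_rot: [179.8, -0.0, 9.1]
wrist_force: [0.2, -0.4, -0.5]
opening: -0.0001
```

The fingertip has dropped into the notch: z fell 2 mm and the force vanished. I centre it and go down to the key.

Emit:
arm_command:
  increments:
    - [[-0.04, -0.12, 0.04], 0]
    - [[-0.04, -0.12, 0.1], 0]
    - [[-0.04, -0.12, 0.16], 0]
    - [[-0.04, -0.12, 0.2], 0]

```text
time: 6.8
ee_pos: [0.4972, -0.0006, 0.0976]
tcp_rot: [179.8, -0.0, 9.1]
wrist_force: [0.1, -0.1, -0.3]
opening: 0.0002
```

Emit:
arm_command:
  increments:
    - [[0, 0, 0.04], 0]
    - [[0, 0, 0.08], 0]
    - [[0, 0, 0.12], 0]
    - [[0, 0, 0.12], 0]

```text
time: 7.2
ee_pos: [0.4972, -0.0007, 0.0946]
tcp_rot: [179.8, -0.0, 9.1]
wrist_force: [-1.1, -0.8, 2.2]
opening: 0.0002
```

Emit:
arm_command:
  increments:
    - [[0, 0, 0.05], 0]
    - [[0, 0, 0.1], 0]
    - [[0, 0, 0.15], 0]
    - [[0, 0, 0.15], 0]

```text
time: 7.6
ee_pos: [0.4972, -0.0007, 0.0906]
tcp_rot: [179.8, -0.0, 9.1]
wrist_force: [0.2, 0.2, 1.0]
opening: -0.0
```

Emit:
arm_command:
  increments:
    - [[0, 0, 0.04], 0]
    - [[0, 0, 0.07], 0]
    - [[0, 0, 0.07], 0]

```text
time: 7.9
ee_pos: [0.4973, -0.0007, 0.0899]
tcp_rot: [179.8, -0.1, 9.1]
wrist_force: [-5.0, -0.2, 13.0]
opening: 0.0
```

Emit:
arm_command:
  increments:
    - [[0, 0, 0.04], 0]
    - [[0, 0, 0.06], 0]
    - [[0, 0, 0.06], 0]

```text
time: 8.2
ee_pos: [0.4974, -0.0007, 0.0899]
tcp_rot: [179.8, -0.1, 9.1]
wrist_force: [-6.6, 0.2, 15.5]
opening: -0.0004
```

The key is at its hard stop: 15.5 N with no further travel, at the expected 7 mm depth. I draw straight up.

Emit:
arm_command:
  increments:
    - [[0, 0, -0.3], 0]
    - [[0, 0, -0.8], 0]
    - [[0, 0, -1.6], 0]
    - [[0, 0, -2.8], 0]
    - [[0, 0, -4], 0]

```text
time: 8.7
ee_pos: [0.4969, -0.0004, 0.1912]
tcp_rot: [179.8, -0.1, 9.1]
wrist_force: [0.3, -0.2, -0.4]
opening: -0.0001
```

Emit:
arm_command:
  increments:
    - [[0, 1, -1], 0]
    - [[0, 1.5, -1.5], 0]
    - [[0, 2, -2], 0]
    - [[0, 2, -2], 0]
    - [[0, 2, -2], 0]

```text
time: 9.2
ee_pos: [0.5047, -0.0496, 0.2412]
tcp_rot: [179.8, -0.1, 9.0]
wrist_force: [-0.3, -0.7, -0.4]
opening: -0.0003
```

```bash
python3 - <<'E'
from workcell import get_obs,camera
from h import *
o=get_obs();print({k:np.round(o[k],4) for k in("time","ee_pos","tcp_rot","wrist_force","opening")})
for n in("scene","side","wrist"):
    c=camera(n);cv2.imwrite(f"pics/{n}2.png",c["frame"][:,:,::-1]);np.savez(f"{n}2.npz",**c,pos=o["ee_pos"],rot=o["tcp_rot"])
s=dict(np.load("side0.npz"))["frame"][180:330,210:400];t=c2=dict(np.load("side2.npz"))["frame"][180:330,210:400]
cv2.imwrite("pics/cmp.png",cv2.resize(np.hstack([s,t]),None,fx=2,fy=2)[:,:,::-1])
# depth height across front
c=dict(np.load("wrist2.npz"));R=Ro.from_euler('xyz',c["rot"],degrees=True).as_matrix()
v,u=np.nonzero(c["range_z"]>0);z=c["range_z"][v,u];X=np.linalg.inv(c["K"])@np.stack([u*z,v*z,z])
W=((c["hand_eye"][:3,:3]@X).T+c["hand_eye"][:3,3])@R.T+c["pos"]
C=np.array([.4967,-.0004]);d=np.radians(9.17);ex=np.array([np.cos(d),np.sin(d)]);ey=np.array([-np.sin(d),np.cos(d)])
a=(W[:,:2]-C)@ex*1000;b=(W[:,:2]-C)@ey*1000
for x in range(-70,20,3):
    k=(abs(a-x)<1.5)&(abs(b-25)<6)
    k2=(abs(a-x)<1.5)&(abs(b)<10)
    print(x,k.sum(),np.median(W[k,2]).round(4) if k.sum() else '',np.median(W[k2,2]).round(4) if k2.sum() else '')
E
```

```text
{'time': np.float64(9.2), 'ee_pos': array([ 0.5047, -0.0496,  0.2412]), 'tcp_rot': array([ 1.798077e+02, -1.169000e-01,  9.044800e+00]), 'wrist_force': array([-0.2617, -0.6656, -0.3716]), 'opening': np.float64(-0.0003)}
-70 34 0.0003 0.0004
-67 13 0.0006 0.0007
-64 0  
-61 0  
-58 11 0.0551 0.055
-55 47 0.0556 0.0555
-52 61 0.054 0.054
-49 67 0.0492 0.0488
-46 73 0.0239 0.0235
-43 38 0.0224 0.0225
-40 38 0.0226 0.0223
-37 37 0.0224 0.0224
-34 37 0.0227 0.0225
-31 37 0.0228 0.0229
-28 37 0.0226 0.0227
-25 0  0.0645
-22 45 0.0685 0.0684
-19 50 0.0696 0.0702
-16 55 0.0705 0.0705
-13 54 0.0706 0.0705
-10 35 0.0706 0.0706
-7 64 0.0946 0.0792
-4 63 0.0949 0.0796
-1 63 0.0945 0.0796
2 48 0.0947 0.0796
5 64 0.0945 0.0796
8 64 0.0947 0.0797
11 47 0.0943 0.0712
14 46 0.0708 0.0706
17 59 0.0708 0.0706
```

View pics/cmp.png

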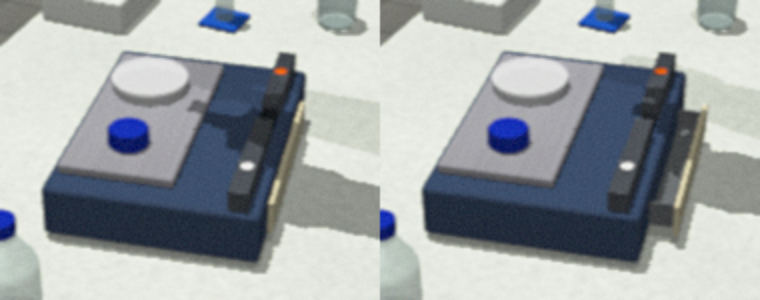

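View pics/wrist2.png

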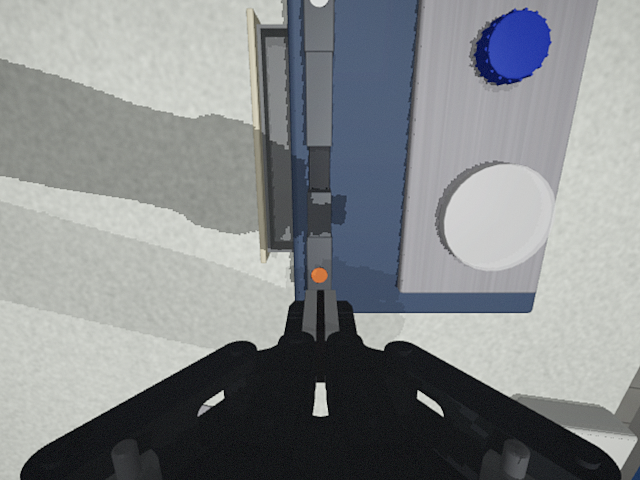

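View pics/scene2.png

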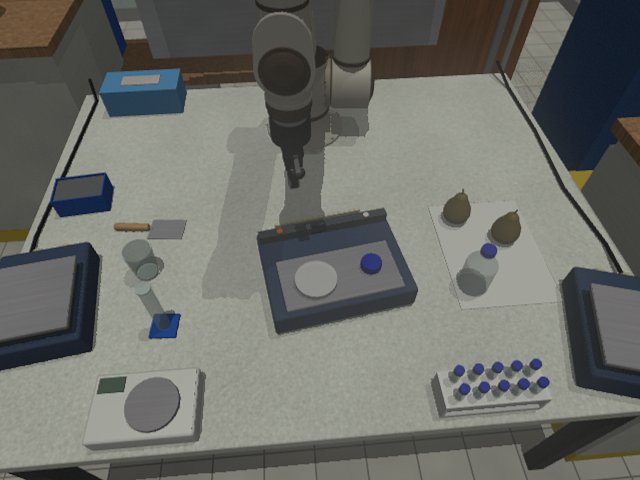

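The drawer is out, its front at wrist column 255. The key top is at 79.6 mm, which is 15 mm below the ridge top, so it is fully down. Every object is where it was.

```bash
python3 -c "
from workcell import job_done;print(job_done())"
```

```text
the job is handed in; nothing more can be done
None
```

The key is fully down and the drawer has popped open, and I have handed the job in at about 9 s of the 58 s allowed.

**What I did:** I touched the orange dot with the closed fingertip and slid it along the ridge towards the white dot at about 2–8 N. It dropped into the notch, centred about 14 mm from the ridge's middle on the orange side. I then pressed the key to its hard stop, reaching 15.5 N at the end, and drew back clear to a TCP height of 0.24 m.

**Last checks:**
- **Key:** its top measures 79.6 mm up, about 15 mm below the ridge top, which is the fully down position.
- **Drawer:** depth and pictures show it standing out from the front by about its full 28 mm of travel.
- **Other objects:** by eye, the scene and side pictures show nothing moved.
- **Contact:** the robot touches nothing, with wrist force within noise of zero.

No check failed or disagreed. The wrist force reading was low (about 2 N) just after the 1 mm step down in the ridge, so contact was light there for a moment.

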